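# Lock the tipping tank level

## Task

The tipping fish tank was left tilted after draining. Press its crank handle down until it stops, so that the tank is level and the shaft's cross-hole lines up with the hole in the lock block. Then take the pin with the round flanged head from the rack, put it down through block and shaft until its flange sits flat on the block, and let go.

Things in the scene. Friction and masses are not known exactly. Their poses are not given: they have to be found in the camera images.
- crank (a joint): Crank angle, rad; crank and tank turn together on one level shaft. 0 = at its stop: crank arm level, tank level, the shaft's vertical cross-hole (21 mm wide) under the lock block's hole. Positive = handle raised (starts at 0.6 to 1.0, limit 1.2): then the shaft blocks the hole. Stiff: takes 3 to 8 N at the handle, stays where it is left.
- crank_handle (a point): Centre of the crank's black handle, a bar 60 mm long, 22 mm thick, parallel to the shaft (its y axis). It circles the shaft axis at 110 mm radius, on the robot's side, and is at the shaft's height when at the stop. Only table is beneath it.
- lock_hole (a point): Mouth centre of the 22 mm vertical hole in the lock block (aluminium, 60 x 60 mm, top 155 mm high) between crank and clear tank. z up, y along the shaft from crank to tank, x level, away from the handle. Shaft axis 35 mm below. In these axes the handle is at x -110 cos(crank), y -85, z -35 + 110 sin(crank) mm; the level tank spans x +-75, y 50 to 170, its rim at z 15. Fixed.
- lockpin_head (a point): Centre of the steel lock pin's round head, 26 mm across, 28 high, on a flange 36 mm across, 5 thick; below it a shank 12 mm thick, 62 long. z up. It is 19 mm above the flange's underside, 81 above the tip. The pin hangs by its flange in one of 3 holes, 75 mm apart, of a white rack (230 x 60, 66 high); a square-headed and a T-handled pin, up to 30 mm above the rack, fill the others.
There are look-alikes about, which are no part of the job. What is shaped like the part that bears lockpin_head but black or green is not meant.

How it is judged (in metres and radians):
On the way:
1. the crank is pressed down: tank level, cross-hole lined up (value of joint crank below 0.17 rad), for 0.2 s.
At the end, for the whole second after the job is handed in: The crank is within 0.17 rad (10 degrees) of its stop, and the round-headed pin stands upright (within 10 degrees) through the lock block and shaft, its axis within 12 mm of the hole's centre and its flange down on the block (head centre less than 25 mm above the block's top, 19 when seated) (value of joint crank below 0.17 rad and horizontal distance between lockpin_head and lock_hole below 0.012 m and z of lockpin_head in the frame of lock_hole below 0.025 m and angle between lockpin_head's own z axis and vertical below 0.17 rad); the robot touches nothing.
It also fails if it takes over 51 s, if anything falls off the work surface, if the arm or the gripper's body presses on something with over 40 N, if the wrist force passes 120 N, or if a joint passes its speed limit or range.

## Robot

A 6-joint arm with a two-finger parallel gripper is mounted at the origin on the work surface. World frame = base frame: x ahead of the robot, y to its left, z up, the work surface at z = 0. Lengths are in mm, angles in degrees, forces in N, time in s.
With the tool pointing down it reaches from about 300 to 850 mm from the base axis. Payload 4.2 kg.
Tool frame: the origin (TCP) lies midway between the tips of the shut fingers; the grasp point (between the pads) lies 19 mm behind it (env.grip_depth is the distance from the TCP to the grasp point, in mm); z points along the fingers, y is the line along which they close (so a half turn about z gives the same grasp; the last joint's range is limited). The gripper opens to 91 mm and grips with 3 to 60 N. Pads are 32 mm wide; open, the fingers measure 118 mm over their backs; the gripper's body (76 mm by 178 mm) begins 60 mm behind the grasp point.
Start: joints at [-75.115, 18.312, 89.639, -0, 72.044, -1.146], TCP at [158.797, -552.654, 213.976] pointing down, gripper open.
Joint ranges: [-177.97, 177.97], [-48.28, 115.42], [12.27, 149.76], [-77.06, 257.06], [2.81, 150.46], [-146.56, 146.56]. Speed limits (degrees/s): [147.25, 147.25, 180, 180, 180, 180].

## Interface

Orientations are given as [roll, pitch, yaw] about the fixed x, y, z axes, in that order (R = Rz(yaw) Ry(pitch) Rx(roll)).
In Python, from workcell import env, eyes gives the robot as it stands.
- The arm moves only by the tool send_rows, never from a script. Its argument "motion" is a list of rows, each a list of 7 numbers: the shift along the world's x, y, z normalised to -1 to 1, where 1 is 0.5 m, then the turn, a rotation vector about the world's x, y, z normalised to -1 to 1, where 1 is 60 degrees, then the opening, from -1 (shut) to 1 (fully open). A call has 1 to 20 rows; each row is the pose to reach, as a shift and turn from the pose commanded when the call began; what a row does not reach only later rows make up. A row lasts 1/8 s, in which the tool goes at most 62.5 mm and 10.7 degrees, less where a joint would pass 70% of its speed; a pose out of reach is approached as far as the arm can. A call with a number of a shift or a turn outside -1 to 1 is refused whole. A call with a gripper value outside its range is refused whole. The fingers move at their own pace and stop on an object; "squeeze" is the grip in N (left out, the last holds). Time passes only in rows, so rows that repeat a pose let the fingers close. It gives the time, the measured TCP pose, the force, the opening and the grip force at its end, in the units of the state.
- env.state(): the state, without advancing time (a new reading comes with each control period).
- eyes.grab_frame(name): name is "scene" or "side" or "wrist"; returns a dict with "pixels" (420x560x3 uint8, red, green, blue), "depth" (420x560 float32, mm along the optical axis (not along the pixel's ray), 0 where there is no reading), "fx", "fy", "cx", "cy" (pixels), "R" (3x3) and "t" (3): a world point X has camera coordinates R X + t; the wrist camera has in their place "T_tool_cam" (4x4, takes a point from camera to tool coordinates, whose origin is the TCP and whose axes are the flange's). Camera axes: x right, y down, z forward; pixel columns grow to the right and rows downward; lengths in mm; the calibration is good to about 2 mm. A picture is of the moment at which its call begins: read the wrist's pose just before it.
- env.job_done(): hands the job in; it is judged then, once.
The state is a dict: "time_s": time; "qpos": joint angles; "qvel": joint speeds; "effort": joint torques, N m; "ee_pos": TCP position; "ee_rot": TCP orientation; "force": force on the tool from outside, world axes, zero at the start; "torque": the same for the moment, N m; "gripper_width": finger opening in mm; "gripper_force": force on a finger pad.
Only numpy, scipy, OpenCV 4.12 (cv2) and the standard library are available. Lean on these libraries where they do the work, as an engineer would, in place of code of your own. Each camera call takes 0.05 s, during which the arm holds its last target. There are 200 camera calls.

## Working session

There is one attempt and no reset: what is moved stays moved. The work goes in short steps, Python scripts to look and compute and a tool call to move; the robot and the scene stay as the last step left them, time stands still between calls to the robot, and variables do not carry over. Pictures are saved under pics/ and viewed, at most 10 in all, crops included, and the job is handed in when it is done.

Besides the shell and the picture viewer there is one more tool, called after "Emit:" in YAML: its name, and indented under it one key for each argument. send_rows: Moves the arm, as the interface text tells. Its arguments: {"type":"object","properties":{"motion":{"type":"array"},"squeeze":{"type":"number"}},"required":["motion"]}

```bash
mkdir -p pics
cat > h.py <<'E'
import numpy as np, cv2
from workcell import env, eyes
from scipy.spatial.transform import Rotation as Ro
def grab(n):
    s=env.state(); f=eyes.grab_frame(n); f=dict(f)
    if n=="wrist":
        T=np.eye(4); T[:3,:3]=Ro.from_euler('xyz',s["ee_rot"],degrees=True).as_matrix(); T[:3,3]=s["ee_pos"]
        M=T@np.array(f["T_tool_cam"]); f["R"]=M[:3,:3].T; f["t"]=-M[:3,:3].T@M[:3,3]
    f["R"]=np.array(f["R"]); f["t"]=np.array(f["t"]); return f
def cloud(f):
    d=f["depth"].astype(float); v,u=np.indices(d.shape)
    P=np.stack([(u-f["cx"])/f["fx"]*d,(v-f["cy"])/f["fy"]*d,d],-1)
    W=(P-f["t"])@f["R"]; W[d==0]=np.nan; return W
def plane(f,u,v,z):
    r=f["R"].T@np.array([(u-f["cx"])/f["fx"],(v-f["cy"])/f["fy"],1]); c=-f["R"].T@f["t"]
    return c+r*(z-c[2])/r[2]
def save(f,n): cv2.imwrite("pics/"+n,f["pixels"][...,::-1])
E
python3 - <<'E'
from h import *
s=env.state(); print(s)
a=grab("scene");b=grab("side")
np.savez("f0.npz",ap=a["pixels"],aw=cloud(a),bp=b["pixels"],bw=cloud(b))
save(a,"a0.png");save(b,"b0.png")
for f in (a,b): print(f["fx"],-f["R"].T@f["t"],f["R"][2])
E
```

```text
{'time_s': 0.0, 'qpos': array([-7.51146192e+01,  1.83524065e+01,  8.97066621e+01, -2.98057441e-03,
        7.20453744e+01, -1.14567928e+00]), 'qvel': array([ 0.0145857 , -0.03578981, -0.00189661, -0.07405806,  0.02244714,
        0.06914869]), 'effort': array([-8.92824501e-04, -4.12454152e+01, -2.31974208e+01,  7.26549234e-02,
        4.57807886e-02, -1.41068440e-04]), 'ee_pos': array([ 158.64531849, -552.14351668,  213.11089404]), 'ee_rot': array([-1.79895521e+02,  7.44889049e-04,  1.60319821e+01]), 'force': array([-0.35281654, -0.46281259, -0.61924235]), 'torque': array([-0.03708438,  0.0085438 ,  0.02251399]), 'gripper_force': 0.0, 'gripper_width': 91.22886509807962}
468.9359567008847 [1294.38093911 -200.76173216  576.0004166 ] [-0.8446191   0.10130716 -0.52569519]
490.90362795345084 [ 479.93609069 -836.88661381  840.58014848] [ 0.09293059  0.69697401 -0.71104932]
```

View pics/a0.png

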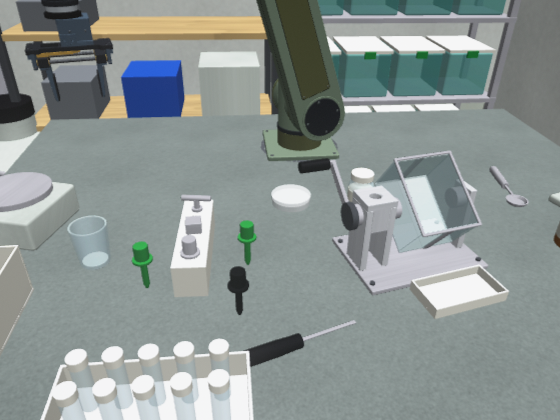

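View pics/b0.png

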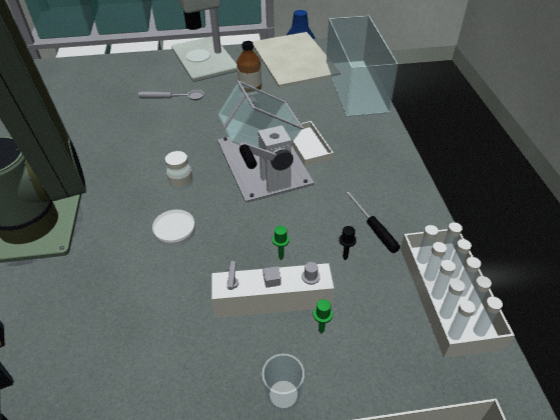

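The scene view shows the rack with the round-headed pin at (189,245), the block's hole at about (376,195) and the handle at (314,166). In the side view these are at (311,270), (274,136) and (248,156).

Run:
```python
from h import *
z=np.load("f0.npz")
for k in "ab":
    W=z[k+"w"];P=z[k+"p"].astype(int)
    H=(120,260,330,420) if k=="a" else (90,200,200,330)
    def reg(r0,r1,c0,c1):
        return W[r0:r1,c0:c1].reshape(-1,3),P[r0:r1,c0:c1].reshape(-1,3)
    # block top
    w,p=reg(180,215,345,410) if k=="a" else reg(120,160,250,300)
    m=abs(w[:,2]-155)<5; q=w[m]; print(k,"block",m.sum(),np.median(q,0),cv2.minAreaRect(q[:,:2].astype(np.float32)))
    w,p=reg(155,178,295,332) if k=="a" else reg(143,170,236,260)
    m=(p.max(1)<60)&(w[:,2]>100); q=w[m]; print(k,"handle",m.sum(),np.median(q,0),np.percentile(q,3,0),np.percentile(q,97,0),cv2.minAreaRect(q[:,:2].astype(np.float32)))
    w,p=reg(230,262,175,205) if k=="a" else reg(258,288,298,325)
    m=(w[:,2]>85)&(w[:,2]<110); q=w[m]; print(k,"pin",m.sum(),np.median(q,0),q.max(0),cv2.minAreaRect(q[:,:2].astype(np.float32)))
    w,p=reg(195,300,165,222) if k=="a" else reg(255,320,205,340)
    m=abs(w[:,2]-66)<4; q=w[m]; print(k,"rack",m.sum(),cv2.minAreaRect(q[:,:2].astype(np.float32)))
```

```text
a block 767 [581.19986185  58.00926325 155.5218161 ] ((572.1471557617188, 53.25335693359375), (91.00093841552734, 98.74590301513672), 13.251873970031738)
a handle 337 [519.04767809 -51.06703994 190.76229312] [508.45652408 -77.79469405 179.82026804] [527.21245773 -23.26414362 197.37542305] ((516.5719604492188, -49.537208557128906), (15.2705717086792, 59.482425689697266), 13.894144058227539)
a pin 193 [ 613.08388232 -284.94606879   98.16511015] [ 620.28730136 -272.921026    101.61413273] ((606.7874145507812, -285.14581298828125), (26.36231803894043, 25.293617248535156), 7.2890625)
a rack 1487 ((531.540283203125, -282.3807373046875), (60.53326416015625, 233.49331665039062), 87.81110382080078)
b block 636 [572.88978645  56.39604372 155.69744538] ((570.886474609375, 51.521339416503906), (127.99747467041016, 87.03629302978516), 88.49174499511719)
b handle 238 [511.67275993 -59.51344747 194.33290868] [499.05335223 -79.17614086 180.2674926 ] [524.56853065 -22.94764447 197.85845132] ((511.60546875, -46.43853759765625), (25.997081756591797, 67.72624206542969), 5.038738250732422)
b pin 171 [ 603.7448843  -287.46270617   98.59775473] [ 617.1628934  -271.43061855  102.17151097] ((604.7355346679688, -284.7781982421875), (25.636140823364258, 24.643404006958008), 81.22217559814453)
b rack 2559 ((528.1658935546875, -307.806640625), (127.43060302734375, 231.1669464111328), 84.61495208740234)
```

Run:
```python
from h import *
a=grab("scene");b=grab("side")
for k,f,seed,R in (("a",a,(366,193),(180,215,340,415)),("b",b,(266,136),(118,160,245,305))):
    W=cloud(f); m=np.zeros(W.shape[:2],np.uint8); r0,r1,c0,c1=R
    m[r0:r1,c0:c1]=(abs(W[r0:r1,c0:c1,2]-155.5)<4)
    n,l=cv2.connectedComponents(m,connectivity=4); q=m*(l==l[seed[1],seed[0]])
    c=max(cv2.findContours(q,0,1)[0],key=cv2.contourArea)
    P=np.array([plane(f,u,v,155)[:2] for u,v in c[:,0]],np.float32); print(k,cv2.minAreaRect(P),cv2.contourArea(P))
    g=cv2.cvtColor(f["pixels"],7); 
    ys,xs=np.nonzero(cv2.drawContours(np.zeros_like(g),[c],-1,1,-1)&(1-q)); print("hole by depth",len(ys), plane(f,xs.mean(),ys.mean(),155) if len(ys) else 0)
    M=cv2.erode(cv2.drawContours(np.zeros_like(g),[c],-1,1,-1),np.ones((3,3)))
    ys,xs=np.nonzero((M>0)&(g<0.8*np.median(g[M>0]))); print("hole dark",len(ys),plane(f,xs.mean(),ys.mean(),155))
x=np.hstack([cv2.resize(a["pixels"][140:280,290:490],(400,280)),cv2.resize(b["pixels"][80:220,200:400],(400,280))])
cv2.imwrite("pics/c.png",x[...,::-1])
```

```text
a ((582.4862670898438, 51.60666275024414), (68.8448715209961, 64.18048095703125), 13.07474422454834) 3895.908742103318
hole by depth 40 [583.11224651  50.95756229 155.        ]
hole dark 62 [584.78092214  48.70993638 155.        ]
b ((578.6292724609375, 52.53498840332031), (61.64933395385742, 65.66312408447266), 12.638094902038574) 3652.364357761893
hole by depth 38 [577.26114346  49.73566846 155.        ]
hole dark 47 [580.00696385  51.56707485 155.        ]
```

View pics/c.png

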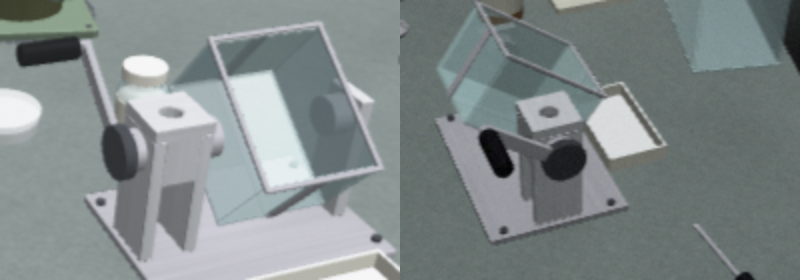

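The crops show the block's hole in the middle of its top in both views, and the handle raised on the crank's left. All estimates agree: hole at about (580.5, 51.5), shaft yaw about 13°, handle at (513, -50, 186). I'm moving over the handle with the gripper shut.

Emit:
send_rows:
  motion:
    - [0.58,0.8,0.08,0,0,-0.05,-1]
    - [0.58,0.8,0.08,0,0,-0.05,-1]
    - [0.58,0.8,0.08,0,0,-0.05,-1]
    - [0.58,0.8,0.08,0,0,-0.05,-1]
    - [0.58,0.8,0.08,0,0,-0.05,-1]
    - [0.58,0.8,0.08,0,0,-0.05,-1]
    - [0.58,0.8,0.08,0,0,-0.05,-1]
    - [0.58,0.8,0.08,0,0,-0.05,-1]
    - [0.58,0.8,0.08,0,0,-0.05,-1]
    - [0.58,0.8,0.08,0,0,-0.05,-1]
    - [0.58,0.8,0.08,0,0,-0.05,-1]
  squeeze: 30

```text
time_s: 1.58
ee_pos: [448.0, -153.7, 253.8]
ee_rot: [180.0, 0.0, 12.9]
force: [-0.5, -0.2, 0.0]
gripper_width: 0.3
gripper_force: 0.0
```

Emit:
send_rows:
  motion:
    - [0.126,0.203,-0.07,0,0,0,-1]
    - [0.126,0.203,-0.07,0,0,0,-1]
    - [0.126,0.203,-0.09,0,0,0,-1]
    - [0.126,0.203,-0.1,0,0,0,-1]
    - [0.126,0.203,-0.115,0,0,0,-1]
    - [0.117,0.2,-0.13,0,0,0,-1]
    - [0.108,0.198,-0.15,0,0,0,-1]
    - [0.1,0.197,-0.17,0,0,0,-1]
    - [0.094,0.195,-0.19,0,0,0,-1]
    - [0.091,0.194,-0.205,0,0,0,-1]
    - [0.09,0.194,-0.22,0,0,0,-1]
    - [0.088,0.193,-0.23,0,0,0,-1]
    - [0.088,0.193,-0.238,0,0,0,-1]
    - [0.088,0.193,-0.238,0,0,0,-1]

```text
time_s: 3.32
ee_pos: [493.3, -55.9, 134.6]
ee_rot: [-180.0, -0.0, 13.0]
force: [-0.1, -0.3, 0.1]
gripper_width: 0.5
gripper_force: 0.0
```

Run:
```python
from h import *
a=grab("scene");b=grab("side")
x=np.hstack([cv2.resize(a["pixels"][100:280,290:490],(400,360)),cv2.resize(b["pixels"][60:240,180:380],(400,360))])
cv2.imwrite("pics/d.png",x[...,::-1])
```

```text
(no output)
```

View pics/d.png

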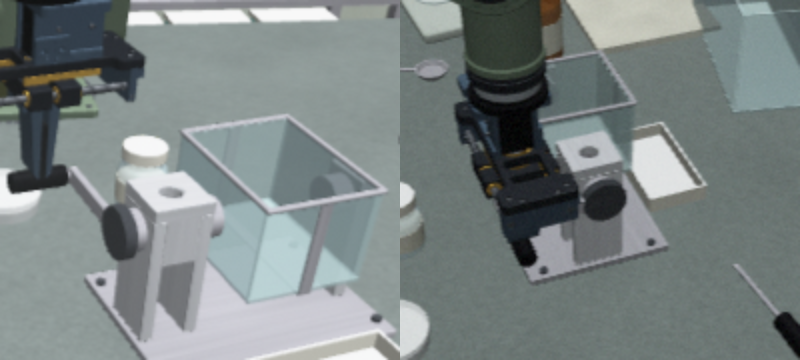

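The handle is under the fingertips and the tank is almost level. I'll press the last few mm to the stop.

Emit:
send_rows:
  motion:
    - [-0.001,0,-0.005,0,0,0,-1]
    - [-0.001,0,-0.008,0,0,0,-1]
    - [-0.001,0,-0.011,0,0,0,-1]
    - [-0.001,0,-0.011,0,0,0,-1]

```text
time_s: 3.92
ee_pos: [493.2, -56.0, 131.0]
ee_rot: [180.0, -0.1, 13.0]
force: [-0.5, 0.7, 10.0]
gripper_width: 0.7
gripper_force: 5.2
```

Emit:
send_rows:
  motion:
    - [0,0,0.12,0,0,0,-1]
    - [0,0,0.18,0,0,0,-1]
    - [0.12,-0.2,0.18,0,0,-0.15,0]
    - [0.227,-0.458,0.16,0,0,-0.25,0.4]
    - [0.227,-0.458,0.12,0,0,-0.25,0.4]
    - [0.227,-0.458,0.12,0,0,-0.25,0.4]
    - [0.227,-0.458,0.12,0,0,-0.25,0.4]
    - [0.227,-0.458,0.12,0,0,-0.25,0.4]
    - [0.227,-0.458,0.12,0,0,-0.25,0.4]

```text
time_s: 5.05
ee_pos: [605.5, -283.7, 190.0]
ee_rot: [-180.0, 0.0, -1.9]
force: [0.6, 0.7, -0.2]
gripper_width: 63.3
gripper_force: 0.0
```

Run:
```python
from h import *
a=grab("wrist");save(a,"w1.png"); W=cloud(a); s=env.state(); print(s["ee_pos"],s["ee_rot"],s["gripper_width"])
m=((abs(W[...,2]-99)<4)&(abs(W[...,0]-606)<25)&(abs(W[...,1]+285)<25)).astype(np.uint8)
P=W[m>0]; print(len(P),np.median(P,0),P.min(0),P.max(0))
c=max(cv2.findContours(m,0,1)[0],key=cv2.contourArea); (u,v),r=cv2.minEnclosingCircle(c); print(u,v,r,plane(a,u,v,99))
b=grab("scene"); W=cloud(b)[150:190,295:350].reshape(-1,3); p=b["pixels"][150:190,295:350].reshape(-1,3)
q=W[(p.max(1)<60)&(W[:,2]>90)]; print("handle",len(q),np.median(q,0) if len(q) else 0,q[:,2].max() if len(q) else 0)
```

```text
[ 605.58265154 -283.67235927  190.30146467] [ 1.79998940e+02 -2.76473012e-02 -1.88570670e+00] 63.67952573136969
631 [ 606.45002217 -284.46837717   97.57822276] [ 593.58596331 -296.93093479   95.04482973] [ 618.44021693 -272.10955817   99.5292807 ]
279.8333435058594 209.5 14.385653495788574 [ 606.81741779 -284.41059218   99.        ]
handle 110 [495.09942987 -47.45110035 129.91789793] 133.14316025921372
```

View pics/w1.png

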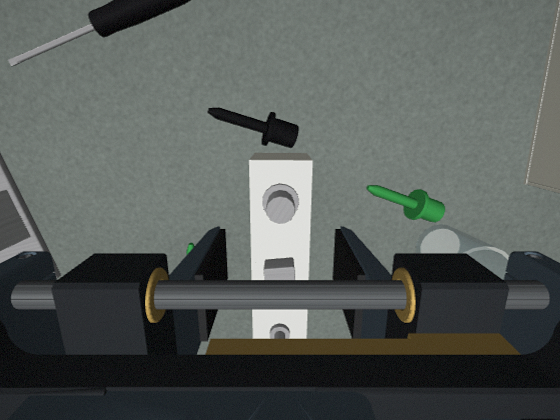

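The wrist view shows the steel round-headed pin at (280,205), between the fingers' line of closing, and the crank is staying level. I'm descending and gripping the head.

Emit:
send_rows:
  motion:
    - [0.002,-0.002,-0.1,0,0,0,0.4]
    - [0.002,-0.002,-0.17,0,0,0,0.4]
    - [0.002,-0.002,-0.21,0,0,0,0.4]
    - [0.002,-0.002,-0.23,0,0,0,0.4]
    - [0.002,-0.002,-0.23,0,0,0,0.4]
    - [0.002,-0.002,-0.23,0,0,0,-1]
    - [0.002,-0.002,-0.23,0,0,0,-1]
    - [0.002,-0.002,-0.23,0,0,0,-1]
    - [0.002,-0.002,-0.23,0,0,0,-1]
    - [0.002,-0.002,-0.23,0,0,0,-1]
  squeeze: 35

```text
time_s: 6.4
ee_pos: [606.9, -286.1, 74.7]
ee_rot: [-180.0, -0.0, -2.0]
force: [-0.0, 0.5, 1.3]
gripper_width: 25.2
gripper_force: 35.0
```

Emit:
send_rows:
  motion:
    - [0,0,0.08,0,0,0,-1]
    - [0,0,0.18,0,0,0,-1]
    - [0,0,0.3,0,0,0,-1]
    - [-0.02,0.1,0.36,0,0,0.1,-1]
    - [-0.03,0.22,0.36,0,0,0.2,-1]
    - [-0.04,0.34,0.36,0,0,0.25,-1]
    - [-0.05,0.46,0.36,0,0,0.25,-1]
    - [-0.052,0.56,0.36,0,0,0.25,-1]
    - [-0.052,0.64,0.36,0,0,0.25,-1]
    - [-0.052,0.674,0.36,0,0,0.25,-1]
    - [-0.052,0.674,0.36,0,0,0.25,-1]
    - [-0.052,0.674,0.36,0,0,0.25,-1]

```text
time_s: 7.9
ee_pos: [580.9, 49.5, 254.3]
ee_rot: [179.9, 0.0, 13.0]
force: [0.2, -0.3, -0.5]
gripper_width: 25.1
gripper_force: 35.0
```

Run:
```python
from h import *
a=grab("scene");b=grab("side");w=grab("wrist")
s=env.state(); print(s["ee_pos"],s["gripper_width"])
x=np.hstack([cv2.resize(a["pixels"][80:280,290:490],(400,400)),cv2.resize(b["pixels"][40:240,180:380],(400,400))])
cv2.imwrite("pics/e.png",x[...,::-1]); save(w,"w2.png")
W=cloud(w); m=abs(W[...,2]-155)<3; P=W[m&(abs(W[...,0]-580)<50)&(abs(W[...,1]-51)<50)]
print(len(P),cv2.minAreaRect(P[:,:2].astype(np.float32)))
# pin shank in both views: steel points below the flange
for f in (a,b):
    W=cloud(f).reshape(-1,3); q=W[(W[:,2]>188)&(W[:,2]<240)&(np.hypot(W[:,0]-580,W[:,1]-51)<14)]; print("shank",len(q),[np.median(q[abs(q[:,2]-z)<8],0).round(1) for z in (195,215,232)], "near pt; cam dir",(-f["R"].T@f["t"]).round())
```

```text
[580.89374688  49.52616421 254.42613709] 25.504838078941333
2951 ((572.8896484375, 61.98002624511719), (69.889404296875, 80.47938537597656), 12.570591926574707)
shank 175 [array([583.6,  46.2, 197.2]), array([584.1,  46.2, 215. ]), array([583.9,  46.5, 231.8])] near pt; cam dir [1294. -201.  576.]
shank 97 [array([579.1,  45.4, 197.4]), array([578.6,  45. , 214.3]), array([577.8,  44.9, 231. ])] near pt; cam dir [ 480. -837.  841.]
```

View pics/e.png

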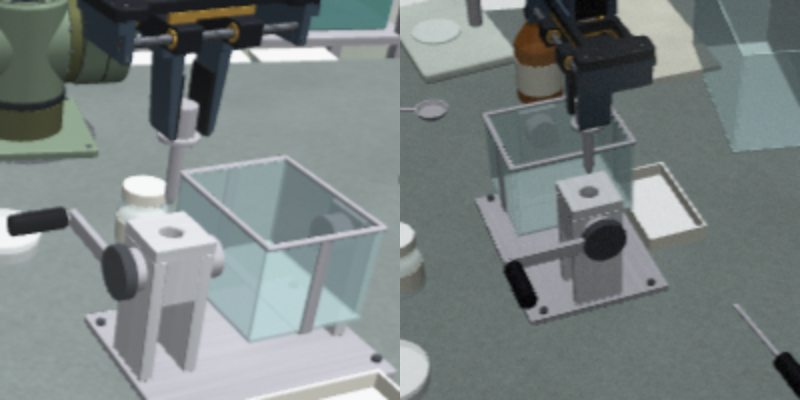

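The pin hangs upright just above the hole, off by about 1.5 mm in x and y. I'm correcting that while inserting.

Emit:
send_rows:
  motion:
    - [0.003,0.003,-0.02,0,0,0,-1]
    - [0.003,0.003,-0.035,0,0,0,-1]
    - [0.003,0.003,-0.05,0,0,0,-1]
    - [0.003,0.003,-0.065,0,0,0,-1]
    - [0.003,0.003,-0.08,0,0,0,-1]
    - [0.003,0.003,-0.09,0,0,0,-1]
    - [0.003,0.003,-0.1,0,0,0,-1]

```text
time_s: 8.93
ee_pos: [582.4, 52.4, 204.2]
ee_rot: [180.0, -0.0, 13.0]
force: [0.2, -0.1, -1.1]
gripper_width: 25.3
gripper_force: 35.0
```

Emit:
send_rows:
  motion:
    - [0,0,-0.012,0,0,0,-1]
    - [0,0,-0.024,0,0,0,-1]
    - [0,0,-0.036,0,0,0,-1]
    - [0,0,-0.048,0,0,0,-1]
    - [0,0,-0.06,0,0,0,-1]
    - [0,0,-0.072,0,0,0,-1]
    - [0,0,-0.074,0,0,0,-1]

```text
time_s: 9.8
ee_pos: [582.0, 52.3, 166.9]
ee_rot: [-180.0, 0.1, 13.0]
force: [0.2, -0.3, 0.3]
gripper_width: 25.2
gripper_force: 35.0
```

Nearly seated with no resistance. I'll go a little lower, release with a small opening, and rise.

Emit:
send_rows:
  motion:
    - [0,0,-0.003,0,0,0,-1]
    - [0,0,-0.004,0,0,0,-1]
    - [0,0,-0.004,0,0,0,0.0]
    - [0,0,-0.004,0,0,0,0.0]
    - [0,0,-0.004,0,0,0,0.0]
    - [0,0,-0.004,0,0,0,0.0]
    - [0,0,0.04,0,0,0,0.0]
    - [0,0,0.1,0,0,0,0.0]
    - [0,0,0.18,0,0,0,0.0]
    - [-0.1,-0.3,0.2,0,0,0,0.0]
    - [-0.1,-0.3,0.2,0,0,0,0.0]
    - [-0.1,-0.3,0.2,0,0,0,0.0]
    - [-0.1,-0.3,0.2,0,0,0,0.0]

```text
time_s: 11.42
ee_pos: [531.7, -99.5, 267.9]
ee_rot: [180.0, -0.0, 12.8]
force: [-0.5, 0.5, -0.5]
gripper_width: 45.8
gripper_force: 0.0
```

Run:
```python
from h import *
a=grab("scene");b=grab("side")
x=np.hstack([cv2.resize(a["pixels"][80:280,290:490],(400,400)),cv2.resize(b["pixels"][40:240,180:380],(400,400))])
cv2.imwrite("pics/g.png",x[...,::-1]); print(env.state()["force"])
for f in (a,b):
    W=cloud(f).reshape(-1,3); q=W[(W[:,2]>175)&(W[:,2]<210)&(np.hypot(W[:,0]-581,W[:,1]-52)<22)]; print(len(q),np.median(q,0),np.percentile(q[:,2],97),cv2.minAreaRect(q[q[:,2]>184][:,:2].astype(np.float32)))
```

```text
[1.07257735 0.8353981  0.09306636]
164 [588.26092905  48.86561868 186.23985514] 189.63314220019134 ((582.4032592773438, 50.12164306640625), (24.42338752746582, 24.328821182250977), 84.26148986816406)
34 [582.70190294  40.76431936 180.49523055] 186.8988483545824 ((580.82470703125, 38.56884765625), (14.051462173461914, 3.733079433441162), 5.257589817047119)
```

View pics/g.png

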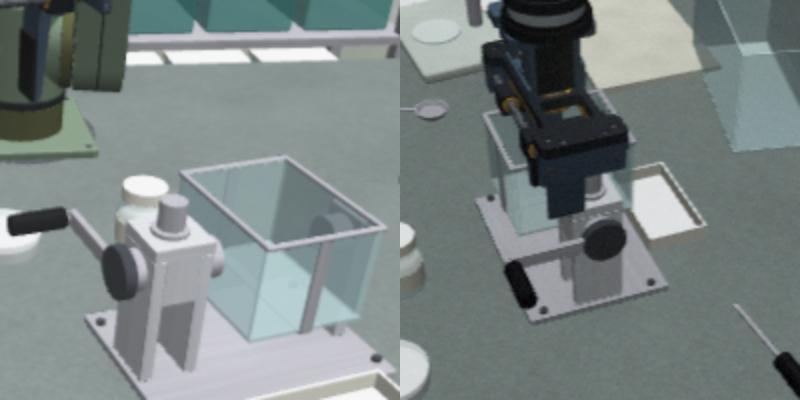

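The pin stands upright with its flange on the block (head top at about 188 mm, as expected), the crank is level, and the gripper is clear.

```bash
python3 -c "
from workcell import env
print(env.job_done())"
```

```text
the job is handed in; nothing more can be done
None
```

The crank is at its stop with the tank level, the round-headed pin is seated flange-down through block and shaft, and the job is handed in at about 11.5 s; the hand-in call returned no verdict.

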